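Earth, then push in the yellow button

TASK

Before working on the circuit boards, touch the brass earth pad lightly with your closed fingertips, then go to the unit with the yellow button and gently push that button fully in, so that it stays in, and withdraw. Press nothing else: the units with the red and blue buttons and everything else on the bench must not be touched or shifted, and no unit may be gripped, lifted or pushed out of its place.

Things in the scene. Friction and masses are not known exactly. Their poses are not given: they have to be found in the camera images.
- earth_block: fixed black earth block, 80 x 80 mm, 22 mm high, carrying the round brass earth pad at its middle; origin at the centre of its underside, z up
- earth_pad: the brass earth pad, a disc 40 mm across with a flat top 38 mm above the work surface; its own origin is on its axis 14 mm below its top. It is sprung: it gives straight down, at 1 N it begins to move, at 5 N it is 5 mm down, at about 10.6 N fully down (12 mm) on a hard stop, and it comes back up
- earth_top (a point): centre of the top face of the brass earth pad, 38 mm above the work surface at rest
- unit_yellow: loose controller unit with the yellow button: aluminium case 100 x 70 mm with a green circuit board on top, board surface 30 mm above the work surface, 0.3 to 0.6 kg; origin at the centre of its underside, x along its length, z up. The button stands on its centre line, 22 mm towards its own -x from the centre; small parts beside it are at most 36 mm high
- top_yellow (a point): centre of the top face of the yellow round push button, 28 mm across, 48 mm above the work surface when out, rising from a black collar 36 mm across whose top is 34 mm above the work surface
- button_yellow (a joint): how far the yellow button is pushed in, m: 0 out (as it starts), 0.010 fully in. It slides straight down against about 2.5 N of friction and stays where it is left, it does not spring back. Fully in, it rests on a sprung insert that gives 5 mm more, from 5 N at once to 15 N, then a hard stop; stop on a force of about 6 N or a depth of about 10 mm
- unit_red: loose controller unit with the red button: aluminium case 100 x 70 mm with a green circuit board on top, board surface 30 mm above the work surface, 0.3 to 0.6 kg; origin at the centre of its underside, x along its length, z up. The button stands on its centre line, 22 mm towards its own -x from the centre; small parts beside it are at most 36 mm high
- top_red (a point): centre of the top face of the red round push button, 28 mm across, 48 mm above the work surface when out, rising from a black collar 36 mm across whose top is 34 mm above the work surface
- button_red (a joint): how far the red button is pushed in, m: 0 out (as it starts), 0.010 fully in. It slides straight down against about 2.5 N of friction and stays where it is left, it does not spring back. Fully in, it rests on a sprung insert that gives 5 mm more, from 5 N at once to 15 N, then a hard stop; stop on a force of about 6 N or a depth of about 10 mm
- unit_blue: loose controller unit with the blue button: aluminium case 100 x 70 mm with a green circuit board on top, board surface 30 mm above the work surface, 0.3 to 0.6 kg; origin at the centre of its underside, x along its length, z up. The button stands on its centre line, 22 mm towards its own -x from the centre; small parts beside it are at most 36 mm high
- top_blue (a point): centre of the top face of the blue round push button, 28 mm across, 48 mm above the work surface when out, rising from a black collar 36 mm across whose top is 34 mm above the work surface
- button_blue (a joint): how far the blue button is pushed in, m: 0 out (as it starts), 0.010 fully in. It slides straight down against about 2.5 N of friction and stays where it is left, it does not spring back. Fully in, it rests on a sprung insert that gives 5 mm more, from 5 N at once to 15 N, then a hard stop; stop on a force of about 6 N or a depth of about 10 mm
- screwdriver: bystander: red-handled screwdriver, 190 mm long, lying near the robot, loose; origin on its underside
- tweezers: bystander: steel tweezers, 120 mm long and 8 mm high, lying near the robot, loose; origin at the centre of its underside
- spool: bystander: upright steel-grey solder spool, 60 mm across, 46 mm high, loose; origin at the centre of its underside
- flux_bottle: bystander: white bottle with a red cap, 44 mm across, 110 mm high, loose; origin at the centre of its underside
- parts_tray: bystander: open grey tray of small parts, 90 x 170 mm, 30 mm high, loose; origin at the centre of its underside
There are look-alikes about, which are no part of the job. Leave any pink look-alike of the unit_yellow alone.

How it is judged (in metres and radians):
On the way, in this order (a step that is already met when the one before it is completed fails the run):
1. the fingertips touch the brass earth pad (contact force between the fingers and earth_pad above 0.3 N), for 0.05 s.
2. the yellow button is pushed in with the fingers, after the earth pad was touched (value of joint button_yellow above 0.007 m and contact force between the fingers and unit_yellow above 0.3 N), for 0.05 s.
At the end, for the whole second after the job is handed in: The yellow button stays at least 7 of its 10 mm in; its unit stands flat within 15 mm of where it was; the red and blue buttons are out (less than 2 mm), their units within 5 mm of where they were, the other loose things within 10 mm (value of joint button_yellow above 0.007 m and distance of unit_yellow from where it was at the start of the episode below 0.015 m and angle between unit_yellow's own z axis and vertical below 0.05 rad and linear speed of unit_yellow below 0.01 m/s and value of joint each of button_red, button_blue below 0.002 m and distance of each of unit_red, unit_blue from where it was at the start of the episode below 0.005 m and distance of each of screwdriver, tweezers, spool, flux_bottle, parts_tray from where it was at the start of the episode below 0.01 m); the robot touches nothing.
It fails at once if the red or blue unit or its button is touched by the robot, pressed or shifted (contact force between any of the arm, the fingers and unit_red above 0.5 N or value of joint any of button_red, button_blue above 0.002 m or distance of any of unit_red, unit_blue from where it was at the start of the episode above 0.005 m or contact force between any of the arm, the fingers and unit_blue above 0.5 N).
It fails at once if the unit with the yellow button is lifted, tipped or pushed more than 15 mm out of its place (height (world z) of unit_yellow above 0.006 m or distance of unit_yellow from where it was at the start of the episode above 0.015 m or angle between unit_yellow's own z axis and vertical above 0.12 rad).
It fails at once if the earth pad or its block is struck with more than 20 N (contact force between any of the fingers, the arm and earth_block above 20 N).
It fails at once if the yellow unit is pressed with more than 30 N (contact force between any of the fingers, the arm and unit_yellow above 30 N).
It fails at once if another loose thing is touched or shifted by more than 10 mm (distance of any of screwdriver, tweezers, spool, flux_bottle, parts_tray from where it was at the start of the episode above 0.01 m or contact force between any of the arm, the fingers and screwdriver above 0.5 N or contact force between any of the arm, the fingers and tweezers above 0.5 N or contact force between any of the arm, the fingers and spool above 0.5 N or contact force between any of the arm, the fingers and flux_bottle above 0.5 N or contact force between any of the arm, the fingers and parts_tray above 0.5 N).
It also fails if it takes over 38 s, if anything falls off the work surface, if the arm or the gripper's body presses on something with over 40 N, if the wrist force passes 120 N, or if a joint passes its speed limit or range.

ROBOT

A 6-joint arm with a two-finger parallel gripper is mounted at the origin on the work surface. World frame = base frame: x ahead of the robot, y to its left, z up, the work surface at z = 0. Lengths are in mm, angles in rad, forces in N, time in s.
With the tool pointing down it reaches from about 325 to 875 mm from the base axis. Payload 4.4 kg.
Tool frame: the origin (TCP) lies on the centre line of the jaws, within the pads' length; the fingertips stand ahead of it and the grasp point (between the pads) lies 6 mm ahead of it (ctrl.tcp_to_tips is the z of the fingertips in the tool frame, in mm); z points along the fingers, y is the line along which they close (so a half turn about z gives the same grasp; the last joint's range is limited). The gripper opens to 85 mm and grips with 20 to 120 N. Pads are 22 mm wide; open, the fingers measure 114 mm over their backs; the gripper's body (76 mm by 85 mm) begins 54 mm behind the grasp point. The pads swing forward as they close: fully open they stand 13 mm farther back than shut.
Start: joints at [-1.474, 0.207, 1.542, -0, 1.393, -0.15], TCP at [140.461, -557.583, 256.282] pointing down, gripper open.
Joint ranges: [-2.73, 2.73], [-0.86, 2.22], [0.23, 2.46], [-1.11, 4.25], [0.08, 2.63], [-2.82, 2.82]. Speed limits (rad/s): [2.79, 2.79, 3.14, 3.14, 3.14, 3.14].

INTERFACE

Orientations are given as a 3x3 rotation matrix whose columns are the frame's x, y, z axes.
In Python, from plant import ctrl, sensors, optics gives the robot as it stands. Calls block until the motion is done:
- ctrl.move_ptp(position, orientation): joint-space move of the TCP to a pose.
- ctrl.move_l(position, rot=None, vel=150, threshold=None): straight line of the TCP; rot=None keeps the orientation; vel is the mean speed in mm/s. With threshold (N) it stops when the force on the tool has changed by that much, and returns True; else False.
- ctrl.set_joints(angles): joint-space move.
- ctrl.gripper_to(opening, force=None): finger opening in mm; force is the grip in N (None keeps the last); returns when the fingers have stopped.
- ctrl.hold(seconds).
- ctrl.solve_ik(position, orientation): joint angles nearest the present ones, or None.
- sensors.read_state(): the state.
- optics.grab_frame(name): name is "side" or "top"; returns (picture, depth): 384x512x3 uint8, red, green, blue; 384x512 float32, mm along the optical axis (not along the pixel's ray), 0 where there is no reading.
- optics.camera_params(name): a dict with "mtx" (3x3 intrinsics, pixels), "R" (3x3) and "t" (3): a world point X has camera coordinates R X + t. Camera axes: x right, y down, z forward; pixel columns grow to the right and rows downward; lengths in mm; the calibration is good to about 2 mm. A picture is of the moment at which its call begins. camera_params takes no time and is no camera call.
A pose or a line that the arm cannot do raises ctrl.MotionError and nothing moves.
- ctrl.finish_job(): hands the job in; it is judged then, once.
The state is a dict: "t": time; "q": joint angles; "qvel": joint speeds; "tau": joint torques, N m; "eef_pos": TCP position; "eef_rot": TCP orientation; "force": force on the tool from outside, world axes, zero at the start; "wrist_torque": the same for the moment, N m; "grip_width": finger opening in mm; "grasp_force": force on a finger pad.
Only numpy, scipy, OpenCV 4.12 (cv2) and the standard library are available. Lean on these libraries where they do the work, as an engineer would, in place of code of your own. Each camera call takes 0.05 s, during which the arm holds its last target. There are 200 camera calls.

## Working session

There is one attempt and no reset: what is moved stays moved. The work goes in short steps, each a Python script; the robot and the scene stay as the last script left them, time stands still between calls to the robot, and variables do not carry over. Pictures are saved under pics/ and viewed, at most 10 in all, crops included, and the job is handed in when it is done.

```bash
mkdir -p pics
cat > h.py <<'E'
import numpy as np, cv2
from plant import ctrl, sensors, optics
def grab(n):
    p,d=optics.grab_frame(n); return p,d,optics.camera_params(n)
def world(c,u,v,d):
    p=np.linalg.inv(c["mtx"])@np.array([u,v,1.])*d
    return c["R"].T@(p-c["t"])
def ray(c,u,v,z):
    o=-c["R"].T@c["t"]; r=c["R"].T@np.linalg.inv(c["mtx"])@np.array([u,v,1.])
    return o+r*(z-o[2])/r[2]
E
python3 - <<'E'
from h import *
for n in("top","side"):
    p,d,c=grab(n); np.savez(n+".npz",p=p,d=d,**c)
    cv2.imwrite(f"pics/{n}0.png",cv2.resize(p[:,:,::-1],(800,600),interpolation=cv2.INTER_CUBIC))
    print(n,-c["R"].T@c["t"],c["mtx"][0,0],c["R"][2])
s=sensors.read_state();print(s["t"],s["eef_rot"],ctrl.tcp_to_tips)
E
```

```text
top [ 470.05357373   17.12782868 1029.16587582] 440.77823764344095 [ 0.11497548 -0.02055848 -0.99315557]
side [373.3641582  640.45968908 698.71575706] 386.90165649289634 [ 0.19387698 -0.70100547 -0.68629662]
0.1 [[ 9.69696825e-01  2.44311334e-01 -2.00343712e-04]
 [ 2.44311211e-01 -9.69694626e-01  2.08928849e-03]
 [ 3.16164636e-04 -2.07492263e-03 -9.99997797e-01]] 25.0
```

View pics/top0.png

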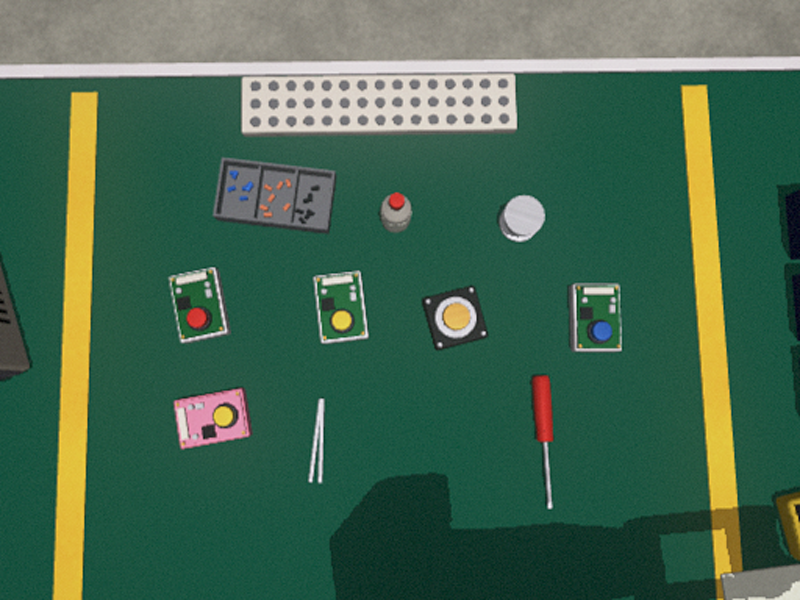

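View pics/side0.png

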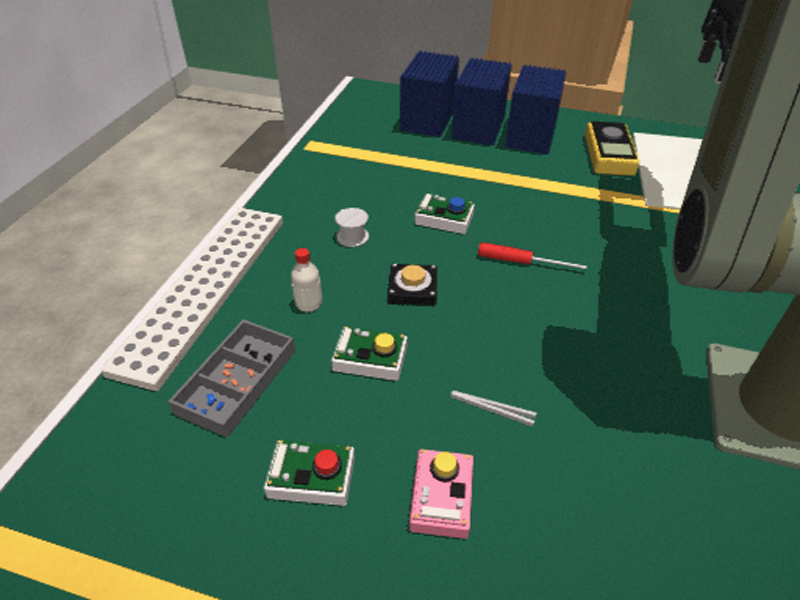

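The top view (800x600 scale) shows two yellow buttons. One is at (342,321) on a green board in an aluminium case, the other at (224,415) on a pink board. The task's unit has a green board, so I'm taking (342,321); the pink one is the look-alike. The brass pad is at (457,317). In the side view they are at (384,344), (445,464) and (413,275). Next I'll measure both targets and make an enlarged crop.

Run:
```python
from h import *
crop=[]
for n,g in(("top",{"btn":(342,321),"pad":(457,317),"pink":(224,415)}),("side",{"btn":(384,344),"pad":(413,275),"pink":(445,464)})):
    c=np.load(n+".npz"); p,d=c["p"],c["d"]
    hsv=cv2.cvtColor(p,cv2.COLOR_RGB2HSV)
    m=cv2.inRange(hsv,(12,90,120),(35,255,255))
    k,lab,st,cen=cv2.connectedComponentsWithStats(m)
    for w,(u,v) in g.items():
        u,v=u*.64,v*.64; l=lab[int(v),int(u)]
        z=38 if w=="pad" else 48
        # top face only: pixels whose depth point lies near the top height
        vs,us=np.nonzero(lab==l)
        P=np.array([world(c,a,b,d[b,a]) for a,b in zip(us,vs)])
        P2=P[abs(P[:,2]-z)<4]
        R=np.array([ray(c,a,b,z) for a,b in zip(us,vs)])[abs(P[:,2]-z)<4]
        (cx,cy),r=cv2.minEnclosingCircle(R[:,:2].astype(np.float32))
        print(n,w,l,len(us),len(R),cen[l].round(1),"zmed",np.median(P[:,2]).round(1),"raymean",R.mean(0).round(1),"circ",round(cx,1),round(cy,1),"dia",round(2*r,1), "depthmean",P2.mean(0).round(1))
    u,v=np.array(g["btn"])*.64
    s=p[int(v)-40:int(v)+40,int(u)-40:int(u)+40,::-1]; crop.append(cv2.resize(s,(390,390),interpolation=cv2.INTER_CUBIC))
cv2.imwrite("pics/crop.png",np.hstack(crop))
```

```text
top btn 10 128 111 [218.  204.6] zmed 48.6 raymean [566.3  77.5  48. ] circ 566.6 77.5 dia 27.4 depthmean [566.3  77.5  48.6]
top pad 9 228 210 [291.6 202.1] zmed 39.0 raymean [569.2 -87.7  38. ] circ 569.2 -88.0 dia 38.2 depthmean [569.1 -87.6  38.8]
top pink 19 135 117 [142.2 266.1] zmed 48.0 raymean [434.2 244.9  48. ] circ 434.1 244.5 dia 27.6 depthmean [434.2 244.8  48.4]
side btn 98 127 94 [245.6 218.9] zmed 46.8 raymean [563.2  81.7  48. ] circ 563.3 81.4 dia 29.1 depthmean [563.4  81.1  47.3]
side pad 96 169 132 [264.1 175.7] zmed 36.8 raymean [566.4 -83.3  38. ] circ 566.5 -83.2 dia 41.8 depthmean [566.6 -84.1  37.2]
side pink 105 189 152 [284.5 296.6] zmed 47.0 raymean [431.4 248.6  48. ] circ 430.9 248.4 dia 28.3 depthmean [431.5 248.3  47.4]
```

View pics/crop.png

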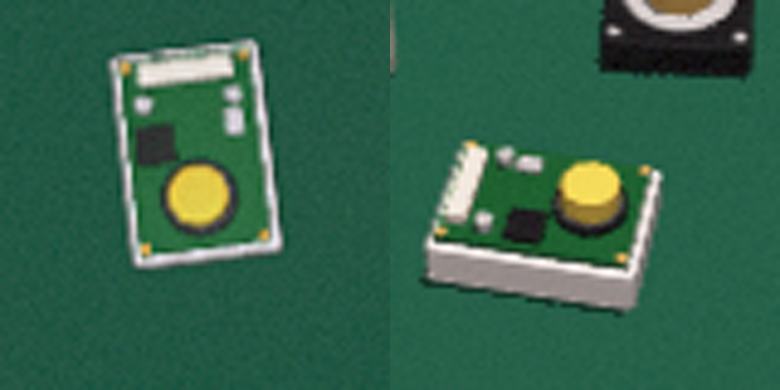

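The crop confirms the target: a yellow button with a black collar on a green board in an aluminium case. The two views agree within about 5 mm, the heights (48 and 38 mm) and diameters (28 and 40 mm) match the description, and both points are in reach. I'll use the mean of the two views and touch the pad first.

```bash
cat >> h.py <<'E'
DOWN=np.diag([1.,-1.,-1.]); BTN=(564.9,79.4); PAD=(567.8,-85.6)
def st(tag):
    s=sensors.read_state(); print(tag,"t",round(s["t"],2),"pos",s["eef_pos"].round(1) if hasattr(s["eef_pos"],"round") else s["eef_pos"],"tip z",round(s["eef_pos"][2]-ctrl.tcp_to_tips,1),"F",np.round(s["force"],2),"w",round(s["grip_width"],1)); return s
E
python3 - <<'E'
from h import *
ctrl.gripper_to(0,20); st("closed")
ctrl.move_ptp([*PAD,150],DOWN)
ctrl.move_l([*PAD,25+38+12],vel=80); ctrl.hold(.2); st("above")
hit=ctrl.move_l([*PAD,25+38-5],vel=12,threshold=2); print(hit); st("touch")
ctrl.hold(.2); st("held")
p,d,c=grab("side"); cv2.imwrite("pics/touch.png",cv2.resize(p[90:250,170:350,::-1],(675,600),interpolation=cv2.INTER_CUBIC))
E
```

```text
closed t 0.87 pos [ 140.5 -557.6  256.3] tip z 231.3 F [-0.3   0.5  -0.69] w -0.1
above t 4.46 pos [568.3 -85.7  75.7] tip z 50.7 F [-0.3   0.51 -0.06] w -0.1
True
touch t 5.53 pos [567.7 -85.6  60.8] tip z 35.8 F [0.49 0.13 3.18] w 0.3
held t 5.72 pos [567.7 -85.6  60.8] tip z 35.8 F [ 1.16 -0.55  2.38] w 0.3
```

View pics/touch.png

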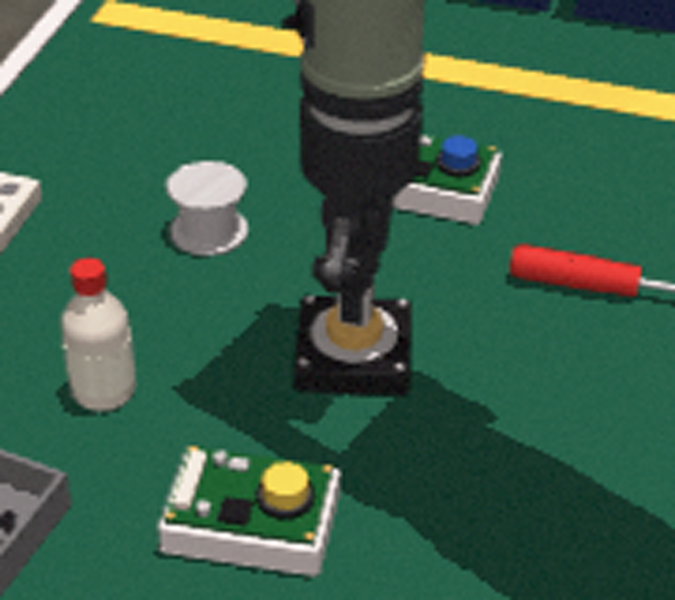

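The picture shows the closed fingertips on the middle of the brass disc at about (355,320). The force was about 2.4 N and the tips were about 2 mm below the pad's rest height, so this is a light touch. Now the button.

Run:
```python
from h import *
ctrl.move_l([*PAD,130],vel=80)
ctrl.move_l([*BTN,130],vel=120)
ctrl.move_l([*BTN,25+48+12],vel=80); ctrl.hold(.2); st("above")
hit=ctrl.move_l([*BTN,25+36.5],vel=12,threshold=5.5); print(hit); st("press")
ctrl.hold(.2); st("held")
```

```text
above t 9.23 pos [565.5  79.4  85.7] tip z 60.7 F [ 0.98 -0.66 -0.62] w 0.1
True
press t 10.94 pos [564.9  79.4  62.8] tip z 37.8 F [-1.03  0.59  5.21] w 0.1
held t 11.14 pos [564.9  79.4  62.9] tip z 37.9 F [-2.17 -0.87  4.36] w -0.1
```

Tip height is 37.9 mm, which matches 10 mm of travel, at 5 N. I'll withdraw and check with the cameras.

Run:
```python
from h import *
ctrl.move_l([*BTN,150],vel=60)
ctrl.move_ptp([480,-200,250],DOWN); ctrl.hold(.3); st("away")
p,d,c=grab("top"); o=np.load("top.npz")
hsv=cv2.cvtColor(p,cv2.COLOR_RGB2HSV); m=cv2.inRange(hsv,(12,90,120),(35,255,255))
k,lab,s,cen=cv2.connectedComponentsWithStats(m)
l=lab[205,218]; vs,us=np.nonzero(lab==l)
P=np.array([world(c,a,b,d[b,a]) for a,b in zip(us,vs)]); print("btn",len(us),np.median(P,0).round(1))
a=[x[130:340,90:420,::-1] for x in (o["p"],p)]
cv2.imwrite("pics/end.png",cv2.resize(np.vstack(a),(471*1,600)))
```

```text
away t 14.23 pos [ 480.2 -199.2  249.6] tip z 224.6 F [0.14 0.24 0.9 ] w -0.2
btn 128 [565.6  78.6  38.8]
```

View pics/end.png

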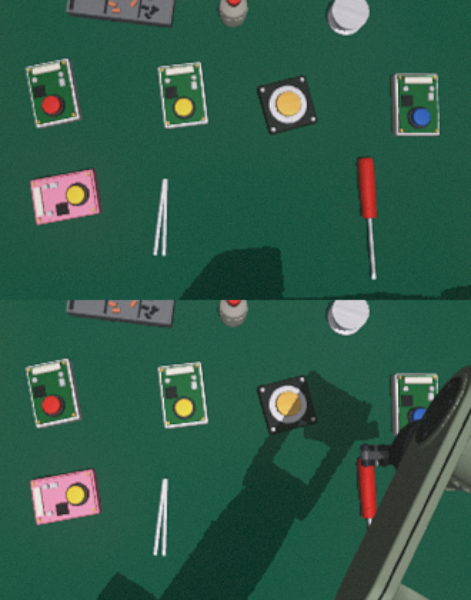

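The before (upper) and after (lower) pictures match. The yellow unit stays in place, at (184,108) before and (184,408) after. The button top fell from 48.6 to 38.8 mm, so it is fully in, and the arm is clear at 225 mm height.

```bash
python3 -c "
from plant import ctrl
print(ctrl.finish_job())"
```

```text
the job is handed in; nothing more can be done
None
```

I touched the earth pad lightly (about 2–3 N), then pushed the yellow button on the green-board unit fully in (about 10 mm, 5 N), withdrew and handed the job in; in the final picture the button is in and nothing in view has moved, though the arm partly hid the blue unit and the screwdriver.

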